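# Unlock a boxed probe arm and hold it out at the cursor

## Robot

A 6-joint arm with a two-finger parallel gripper is mounted at the origin on the work surface. World frame = base frame: x ahead of the robot, y to its left, z up, the work surface at z = 0. Lengths are in m, angles in rad, forces in N, time in s.
With the tool pointing down it reaches from about 0.15 to 0.775 m from the base axis. Payload 6.1 kg.
Tool frame: the origin (TCP) lies midway between the tips of the shut fingers; the grasp point (between the pads) lies 19 mm behind it; z points along the fingers, y is the line along which they close (so a half turn about z gives the same grasp; the last joint's range is limited). The gripper opens to 85 mm and grips with 20 to 120 N. Pads are 22 mm wide; open, the fingers measure 114 mm over their backs; the gripper's body (76 mm by 85 mm) begins 54 mm behind the grasp point. The pads swing forward as they close: fully open they stand 13 mm farther back than shut.
Start: joints at [-1.24, 0.126, -0.04, 1.405, 0, 1.571], TCP at [0.171, -0.497, 0.231] pointing down, gripper open.
Joint ranges: [-2.72, 2.72], [-0.95, 1.95], [-1.27, 1.35], [-1.78, 2.02], [-1.46, 1.47], [-3.14, 3.14]. Speed limits (rad/s): [2.39, 2.39, 3.01, 3.14, 3.14, 3.14].

## Interface

Orientations are given as [roll, pitch, yaw] about the fixed x, y, z axes, in that order (R = Rz(yaw) Ry(pitch) Rx(roll)).
In Python, from workcell import robot gives the robot as it stands. The module is installed in compiled form; this text tells all that it offers.
- The arm moves only by the tool step_arm, never from a script. Its argument "series" is a list of rows, each a list of 7 numbers: the shift along the world's x, y, z in m, then the turn, a rotation vector about the world's x, y, z in degrees, then the opening, from 0 (shut) to 1 (fully open). In form: [[tx, ty, tz, ax, ay, az, hand], ...]. A call has 1 to 8 rows; each row shifts and turns the commanded pose from where the row before left it; what a row does not reach is not made up. A row lasts 1/10 s, in which the tool goes at most 50 mm and 8.59 degrees, less where a joint would pass 70% of its speed; a pose out of reach is approached as far as the arm can. A call is refused whole if a number of a shift passes 0.05 or a number of a turn 8.59, either way. A call with a gripper value outside its range is refused whole. The fingers move at their own pace and stop on an object; "force" is the grip in N (left out, the last holds). Time passes only in rows, so rows that do not move let the fingers close. It gives the time, the measured TCP pose, the force, the opening and the grip force at its end, in the units of the state.
- robot.observe(): the state, without advancing time (a new reading comes with each control period).
- robot.read_camera(name): name is "scene" or "top"; returns a dict with "image" (480x640x3 uint8, red, green, blue), "depth" (480x640 float32, m along the optical axis (not along the pixel's ray), 0 where there is no reading), "fx", "fy", "cx", "cy" (pixels), "R" (3x3) and "t" (3): a world point X has camera coordinates R X + t. Camera axes: x right, y down, z forward; pixel columns grow to the right and rows downward; lengths in m; the calibration is good to about 2 mm. A picture is of the moment at which its call begins.
- robot.job_done(): hands the job in; it is judged then, once.
The state is a dict: "t": time; "qpos": joint angles; "joint_vel": joint speeds; "joint_efforts": joint torques, N m; "eef_pos": TCP position; "eef_rot": TCP orientation; "force": force on the tool from outside, world axes, zero at the start; "ft_torque": the same for the moment, N m; "opening": opening from 0.0 (shut) to 1.0 (fully open); "grip_force": force on a finger pad.
Only numpy, scipy, OpenCV 4.12 (cv2) and the standard library are available. Lean on these libraries where they do the work, as an engineer would, in place of code of your own. Each camera call takes 0.05 s, during which the arm holds its last target. There are 200 camera calls.

## Task

A new spring-return probe arm has arrived on the lab bench, still bedded in its carton: fold both long carton flaps back, clearly past upright, then push the red lock button fully in (it stays in), and pull the telescoping arm out by its blue knob until its red pointer points at the orange cursor on the scale. Finish while holding the knob there, because the spring draws the arm back if it is let go; do not shift the cursor, and leave the bottles and the tip box where they stand.

Things in the scene. Friction and masses are not known exactly. Their poses are not given: they have to be found in the camera images.
- carton: Open-topped cardboard carton, fixed to the bench, 180 (x) x 360 (y) x 85 mm high, walls 5 mm; origin at the centre of its underside, z up, -x side roughly towards the robot. Its end flaps hang down outside the short sides (to 23 mm beyond). A dark foam bed, top at z 20 mm, fills the floor; nothing inside stands above z 80 mm
- tube_mouth (a point): Centre of the mouth of the fixed aluminium tube that lies on the foam along the carton's y (36 mm wide, carton x = 0, y from -155 to -45 mm, top at z 42 mm, black collar to z 44); the arm's steel bar slides out of it in +y. This point: carton y = -45 mm, z 31 mm
- scale_zero (a point): Zero of the white scale strip on the foam, on the carton's -x side: strip at carton x = -77 to -43 mm, y from -22 to 102 mm, top at z 24 mm, black ticks every 10 mm from the zero (carton x = -60, y = -5 mm) in +y
- flap_front (a joint): Angle of the long flap hinged on the carton's -x rim, rad: 0 closed (flat), 1.57 upright, up to 2.5 folded back outwards. A 4 mm board 88 mm wide, 354 mm long, no handle; it starts half up (0.95 to 1.25), leaving a gap of at least 70 mm between the flaps, and stays where it is left (0.03 N m of friction): push its inner face outwards
- flap_back (a joint): Same for the long flap hinged on the carton's +x rim (0 closed, 1.57 upright, 2.5 fully back)
- flap_front_hinge (a point): Middle of the front flap's hinge line, on the carton's rim 85 mm above the bench, carton x = -90 mm; the hinge runs along the carton's y; axes as the carton's
- flap_back_hinge (a point): Middle of the back flap's hinge line, on the rim 85 mm above the bench, carton x = +90 mm; axes as the carton's
- flap_front_edge (a point): Middle of the free edge of the front flap, 88 mm from its hinge
- flap_back_edge (a point): Middle of the free edge of the back flap, 88 mm from its hinge
- lock_button (a joint): How far the red lock button is pushed in, m: 0 out (arm locked shut), 0.006 fully in (arm free). It needs about 4 N straight down and stays in once pushed; the arm is free only beyond about 0.0045
- button_top (a point): Centre of the top of the round red button, 26 mm in diameter; carton x = 0, y = -125 mm, 73 mm above the bench when out; it sits on a 46 mm square black housing with its top at z 56 mm
- grip_knob: Blue square knob on the arm's end, 24 x 24 x 42 mm high, origin at the centre of its foot (38 mm above the bench, on the steel bar, 22 mm wide, that reaches 15 mm beyond the knob's centre); axes as the carton's. Carton x = 0, y = -5 mm when shut (at the start); slides up to 90 mm in +y once unlocked. A spring pulls it shut: 3 N at 0, 5.3 N at 90 mm. A gripper can close on it along y
- pointer_tip (a point): Tip of the red pointer that reaches 47 mm from the knob's centre line towards the carton's -x, above the scale, its top 34 mm above the bench; the bar is 5 mm wide and moves with the knob (same y as the knob's centre)
- cursor_mark (a point): Middle of the face of the orange cursor that looks at the pointer; axes as the carton's. The cursor is a block 20 (x) x 10 (y) x 14 mm, its top 38.5 mm above the bench, on the scale at carton x = -69 to -49 mm; the pointer passes it with 2 mm to spare
- cursor (a joint): Position of the orange cursor along the scale, m, counted like the arm's extension: the pointer points at its middle when the arm has come out by this value; between 0.04 and 0.08. It can slide (about 4 N) and must not be shifted
- reagent_bottle: Glass reagent jar with blue cap, 66 mm in diameter, 130 mm high, loose; origin at the centre of its foot; leave alone
- wash_bottle: White wash bottle with blue cap, 64 mm in diameter, 170 mm high, loose; origin at the centre of its foot; leave alone
- tip_box: Pink and cream pipette tip box, 85 x 120 x 72 mm high, loose; origin at the centre of its underside; leave alone

How it is judged:
By the outcome, as a careful person would: the job done as asked, in the order asked, and still so for the second after the job is handed in, while the arm keeps its last pose, push and grip.
It also fails if it takes over 58 s, if anything falls off the work surface, if the arm or the gripper's body presses on something with over 40 N, if the wrist force passes 120 N, or if a joint passes its speed limit or range.

## Working session

There is one attempt and no reset: what is moved stays moved. The work goes in short steps, Python scripts to look and compute and a tool call to move; the robot and the scene stay as the last step left them, time stands still between calls to the robot, and variables do not carry over. Pictures are saved under pics/ and viewed, at most 10 in all, crops included, and the job is handed in when it is done.

Besides the shell and the picture viewer there is one more tool, called after ">>>" by a JSON object that holds its "api" and its "payload", one argument or row to a line. step_arm: Moves the arm, as the interface text tells. Its arguments: {"type":"object","properties":{"series":{"type":"array","items":{"type":"array","items":{"type":"number"}}},"force":{"type":"number"}},"required":["series"]}

```bash
mkdir -p pics; cat > h.py <<'E'
import numpy as np, cv2
from workcell import robot
def cam(n):
    return robot.read_camera(n)
def world(c,u,v,d=None):
    d=c["depth"][v,u] if d is None else d
    p=np.array([(u-c["cx"])/c["fx"]*d,(v-c["cy"])/c["fy"]*d,d])
    return np.array(c["R"]).T@(p-np.array(c["t"]))
def cloud(c):
    v,u=np.mgrid[0:480,0:640]; d=c["depth"]
    p=np.stack([(u-c["cx"])/c["fx"]*d,(v-c["cy"])/c["fy"]*d,d],-1)
    return (p-np.array(c["t"]))@np.array(c["R"])
def pix(c,X):
    p=np.array(c["R"])@np.array(X)+np.array(c["t"]); return p[0]/p[2]*c["fx"]+c["cx"],p[1]/p[2]*c["fy"]+c["cy"]
def save(c,n): cv2.imwrite("pics/"+n,c["image"][:,:,::-1])
E
python3 - <<'E'
from h import *
for n in("top","scene"):
    c=cam(n); save(c,n+"0.png"); np.savez(n+"0.npz",**c); print(n,c["fx"],c["R"],c["t"])
print(robot.observe())
E
```

```text
top 527.3686781094938 [[ 0.02259257 -0.9997436  -0.00151724]
 [-0.99446106 -0.02231732 -0.10270895]
 [ 0.10264875  0.0038293  -0.99471029]] [-0.02162623  0.55062062  1.21039064]
scene 455.6206011567987 [[-0.8839647   0.46744696  0.00998711]
 [ 0.30764211  0.59758565 -0.74043752]
 [-0.35208342 -0.65144817 -0.67205099]] [ 0.51141866 -0.08568311  1.39841265]
{'t': 0.1, 'qpos': array([-1.23996145e+00,  1.26332715e-01, -4.04599961e-02,  1.40540593e+00,
       -2.84815924e-05,  1.57079865e+00]), 'joint_vel': array([-0.00104212, -0.00168496,  0.00308246,  0.00017145,  0.00097212,
       -0.00213276]), 'joint_efforts': array([-1.45686604e-04, -4.36905134e+01,  3.53606415e+01,  1.37297093e-02,
        7.65812229e-05,  4.55014714e-06]), 'eef_pos': array([ 0.17041559, -0.4962019 ,  0.23062103]), 'eef_rot': array([-3.14019034e+00,  2.84848226e-05,  3.30832591e-01]), 'force': array([-0.41308711, -0.043971  ,  0.22817522]), 'ft_torque': array([-0.00711682,  0.00020844,  0.02093316]), 'grip_force': 0.0, 'opening': 0.9936333835753964}
```

View pics/top0.png

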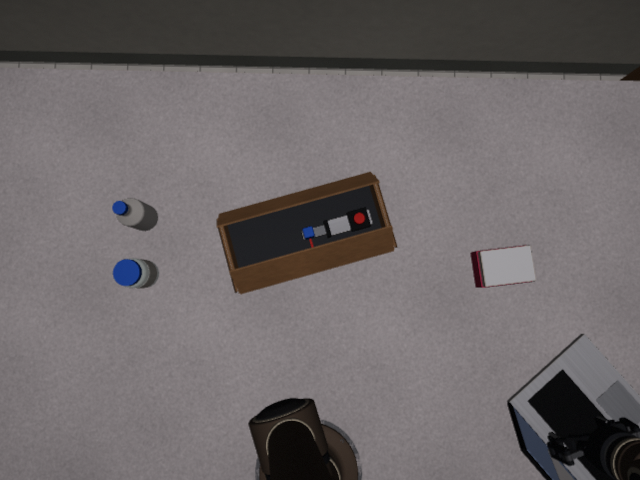

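View pics/scene0.png

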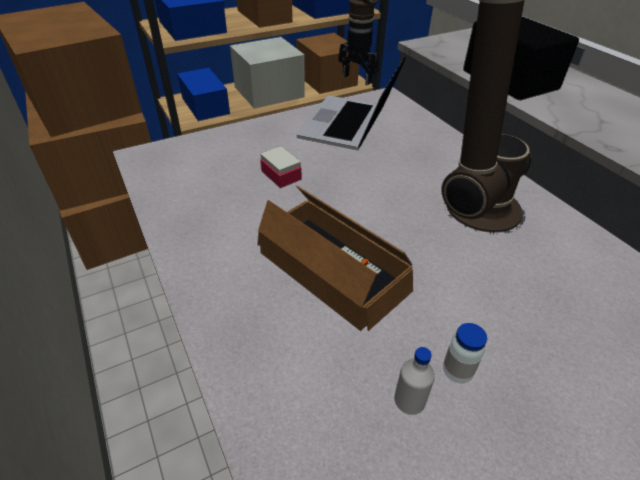

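The top view shows the carton centred near (307,232), with the button at (360,218), the knob at (308,233) and the flaps half up. The scene view shows the orange cursor near (365,262).

```bash
cat >> h.py <<'E'
def tocart(P,o,yaw):
    c,s=np.cos(yaw),np.sin(yaw); R=np.array([[c,-s,0],[s,c,0],[0,0,1]]); return (P-np.r_[o,0])@R
def toworld(p,o,yaw):
    c,s=np.cos(yaw),np.sin(yaw); R=np.array([[c,-s,0],[s,c,0],[0,0,1]]); return R@np.array(p)+np.r_[o,0]
E
python3 - <<'E'
from h import *
c=dict(np.load("top0.npz")); P=cloud(c); im=c["image"].astype(int)
r,g,b=im[...,0],im[...,1],im[...,2]
roi=np.zeros((480,640),bool); roi[170:295,215:400]=1
red=roi&(r>120)&(g<60)&(b<60)&(P[...,2]>.06); blu=roi&(b>110)&(r<90)&(P[...,2]>.06)
B=np.median(P[red],0);K=np.median(P[blu],0)
B=(P[red].max(0)+P[red].min(0))/2; print(red.sum(),blu.sum(),B,P[red].mean(0),K,P[blu].max(0),P[blu].min(0))
d=(K-B)[:2]; print(np.linalg.norm(d), "yaw knob-button",np.arctan2(-d[0],d[1]))
# fine: fit cardboard flap planes
s=dict(np.load("scene0.npz")); Ps=cloud(s)
br=roi&(r>g+15)&(g>b+5)&(P[...,2]>.09)
yaw=np.arctan2(-d[0],d[1])
for it in range(2):
    # origin from button & knob
    R=lambda v:toworld(v,[0,0],yaw)[:2]
    o=((B[:2]-R([0,-.125,0]))+(K[:2]-R([0,-.005,0])))/2
    C=tocart(P,o,yaw)
    for nm,m in(("front",br&(C[...,0]<0)),("back",br&(C[...,0]>0))):
        q=C[m]; 
        A=np.c_[q[:,1],q[:,2],np.ones(len(q))]; k,*_=np.linalg.lstsq(A,q[:,0],rcond=None)
        print(nm,len(q),"dx/dy",k[0],"dx/dz",k[1],"x at z.085",k[1]*.085+k[2],"ymin/max",np.percentile(q[:,1],[1,99]),"zmax",np.percentile(q[:,2],99))
    print("o,yaw",o,yaw); yaw-=0
    break
# bottles / box tops, tallest
for nm,(u0,u1,v0,v1) in dict(wash=(105,150,190,235),jar=(105,155,250,295),box=(465,540,240,292)).items():
    q=P[v0:v1,u0:u1].reshape(-1,3); q=q[q[:,2]>.05]; print(nm,q.min(0),q.max(0))
# cursor orange in scene
i2=s["image"].astype(int); m=(i2[...,0]>170)&(i2[...,1]>60)&(i2[...,1]<140)&(i2[...,2]<60); m[:200]=0;m[320:]=0
print(m.sum(), np.argwhere(m).mean(0), tocart(Ps[m],o,yaw).mean(0), tocart(Ps[m],o,yaw).min(0),tocart(Ps[m],o,yaw).max(0))
E
```

```text
74 83 [ 0.58180473 -0.10092158  0.07396421] [ 0.58111991 -0.10171529  0.07436791] [0.54575874 0.01249828 0.08090351] [0.55689931 0.02396417 1.26050888] [ 0.42381427 -0.01396726  0.07771028]
0.1190099943678424 yaw knob-button 0.30771531644924127
front 4132 dx/dy 0.010606340052488082 dx/dz -0.025014950132840164 x at z.085 -0.06537500499608416 ymin/max [-0.17237052  0.17402805] zmax 0.1660150888463004
back 2039 dx/dy 0.011121996205903933 dx/dz -0.493641537666647 x at z.085 0.0952811728046275 ymin/max [-0.17464237  0.17223113] zmax 0.17015496437277688
o,yaw [0.5440944  0.01773517] 0.30771531644924127
wash [ 0.42381427 -0.01396726  0.05085155] [0.60988217 0.43639916 1.26050888]
jar [ 0.41354413 -0.01396726  0.05001663] [0.47736432 0.42681553 1.26050888]
box [ 0.42381427 -0.49943111  0.05002757] [ 0.52709349 -0.01396726  1.26050888]<stdin>:29: RuntimeWarning: Mean of empty slice.
  ret = um.true_divide(
Traceback (most recent call last):
ValueError: zero-size array to reduction operation minimum which has no identity
```

>>> {"api": "step_arm", "payload": {
  "series": [
    [0.023,0.032,0,0,0,-0.5,0],
    [0.023,0.032,0,0,0,-0.5,0],
    [0.023,0.032,0,0,0,-0.5,0],
    [0.023,0.032,0,0,0,-0.5,0],
    [0.023,0.032,0,0,0,0,0],
    [0.023,0.032,0,0,0,0,0],
    [0.023,0.032,0,0,0,0,0],
    [0.023,0.032,0,0,0,0,0]
  ]
}}

```text
t: 0.9
eef_pos: [0.355, -0.239, 0.2311]
eef_rot: [-3.141, 0.0, 0.296]
force: [1.4, 0.1, -0.2]
opening: -0.002
grip_force: 0.0
```

>>> {"api": "step_arm", "payload": {
  "series": [
    [0.023,0.032,0,0,0,0,0],
    [0.023,0.032,0,0,0,0,0],
    [0.023,0.032,0,0,0,0,0],
    [0.023,0.032,0,0,0,0,0],
    [0.023,0.032,0,0,0,0,0],
    [0.023,0.032,0,0,0,0,0],
    [0.023,0.032,0,0,0,0,0],
    [0.023,0.032,0,0,0,0,0]
  ]
}}

```text
t: 1.7
eef_pos: [0.5391, 0.017, 0.2309]
eef_rot: [-3.142, 0.001, 0.296]
force: [0.4, -0.4, 0.9]
opening: 0.003
grip_force: 0.0
```

>>> {"api": "step_arm", "payload": {
  "series": [
    [0,0,-0.038,0,0,0,0],
    [0,0,-0.039,0,0,0,0],
    [0,0,-0.039,0,0,0,0],
    [-0.015,-0.0046,0,0,0,0,0],
    [-0.015,-0.0046,0,0,0,0,0],
    [-0.015,-0.0046,0,0,0,0,0],
    [-0.015,-0.0046,0,0,0,0,0],
    [-0.015,-0.0046,0,0,0,0,0]
  ]
}}

```text
t: 2.5
eef_pos: [0.4629, -0.0076, 0.115]
eef_rot: [-3.141, 0.0, 0.296]
force: [2.0, -0.2, -1.7]
opening: -0.002
grip_force: 1.1
```

>>> {"api": "step_arm", "payload": {
  "series": [
    [-0.015,-0.0046,0,0,0,0,0],
    [-0.015,-0.0046,0,0,0,0,0],
    [0,0,0,0,0,0,0],
    [0.02,0.006,0,0,0,0,0],
    [0.03,0.009,0,0,0,0,0],
    [0.03,0.009,0,0,0,0,0],
    [0.03,0.009,0,0,0,0,0],
    [0.015,0.005,0,0,0,0,0]
  ]
}}

```text
t: 3.3
eef_pos: [0.5608, 0.0219, 0.1148]
eef_rot: [3.141, -0.0, 0.296]
force: [0.2, 0.6, 0.4]
opening: 0.001
grip_force: 0.0
```

>>> {"api": "step_arm", "payload": {
  "series": [
    [0.015,0.0046,0,0,0,0,0],
    [0.015,0.0046,0,0,0,0,0],
    [0.015,0.0046,0,0,0,0,0],
    [0.015,0.0046,0,0,0,0,0],
    [0.015,0.0046,0,0,0,0,0],
    [0.01,0.003,0,0,0,0,0],
    [0,0,0,0,0,0,0]
  ]
}}

```text
t: 4.0
eef_pos: [0.6445, 0.0476, 0.1146]
eef_rot: [-3.142, 0.0, 0.296]
force: [-0.6, 0.1, -0.9]
opening: -0.001
grip_force: 0.0
```

>>> {"api": "step_arm", "payload": {
  "series": [
    [-0.03,-0.01,0,0,0,0,0],
    [-0.01,-0.04,0.01,0,0,0,0],
    [-0.01,-0.05,0.01,0,0,0,0],
    [-0.013,-0.047,0,0,0,0,0],
    [0,0,0,0,0,0,0]
  ]
}}

```text
t: 4.5
eef_pos: [0.5792, -0.1027, 0.1358]
eef_rot: [3.14, -0.0, 0.29]
force: [0.4, 1.1, -0.4]
opening: -0.001
grip_force: 0.0
```

```bash
python3 - <<'E'
from h import *
for n in("top","scene"):
    c=cam(n); np.savez(n+"1.npz",**c)
    u0,v0=(215,160) if n=="top" else (250,170)
    i=cv2.resize(c["image"][v0:v0+150,u0:u0+200],None,fx=3,fy=3,interpolation=cv2.INTER_CUBIC)
    cv2.imwrite(f"pics/{n}1.png",i[:,:,::-1])
a=cv2.imread("pics/top1.png");b=cv2.imread("pics/scene1.png")
cv2.imwrite("pics/both1.png",cv2.resize(np.vstack([a,b]),(400,600)))
E
```

```text
(no output)
```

View pics/top1.png

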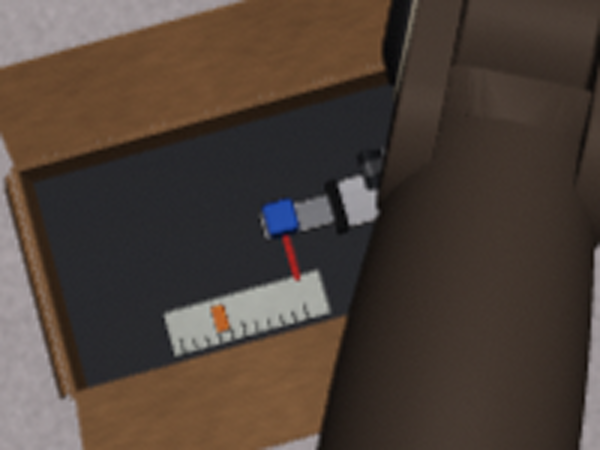

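View pics/scene1.png

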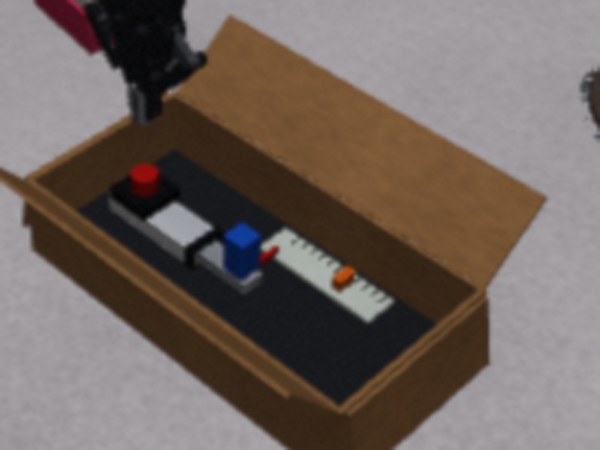

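Both flaps are folded well back. In the crop of the top view the cursor is at (220,319), the knob at (280,217) and the pointer tip at (297,278). The cursor sits in the 50–60 mm part of the scale.

```bash
cat >> h.py <<'E'
def onplane(c,u,v,z):
    R=np.array(c["R"]);t=np.array(c["t"]); o=-R.T@t; d=R.T@np.array([(u-c["cx"])/c["fx"],(v-c["cy"])/c["fy"],1]); return o+d*(z-o[2])/d[2]
def fc(c,kind):  # weighted centroid, colour saturation weights
    im=c["image"].astype(float); r,g,b=im[...,0],im[...,1],im[...,2]
    w=dict(orange=np.clip(np.minimum(r-g,g-b),0,None)*((r-b)>70), blue=np.clip(b-np.maximum(r,g)-30,0,None), red=np.clip(r-np.maximum(g,b)-40,0,None)*((g-b)<20))[kind]
    return w
def cen(w,box):
    u0,u1,v0,v1=box; s=w[v0:v1,u0:u1]; v,u=np.mgrid[v0:v1,u0:u1]; return (s*u).sum()/s.sum(),(s*v).sum()/s.sum(),(s>0).sum()
E
python3 - <<'E'
from h import *
c=dict(np.load("top1.npz")); s=dict(np.load("scene1.npz")); yaw=.297
K=dict(np.load("top0.npz"))
b0=onplane(K,*cen(fc(K,"red"),(350,370,208,228))[:2],.073); k0=onplane(K,*cen(fc(K,"blue"),(298,318,222,242))[:2],.079)
d=k0-b0; print("button",b0,"knob",k0,np.hypot(*d[:2]),"yaw",np.arctan2(-d[0],d[1]))
o=(b0+k0)[:2]/2-toworld([0,-.065,0],[0,0],yaw)[:2]; print("origin",o)
for n,q,bx,ob,ok in(("top",c,(280,300,258,276),None,(298,318,222,242)),("scene",s,(355,372,252,270),None,(322,340,242,264))):
    u=cen(fc(q,"orange"),bx); w=onplane(q,u[0],u[1],.0365); print(n,"cursor",u,tocart(w,o,yaw))
    u=cen(fc(q,"blue"),ok); w=onplane(q,u[0],u[1],.075 if n=="top" else .06); print(" knob",u,tocart(w,o,yaw),w)
u=cen(fc(c,"red"),(305,318,236,256)); print("ptr",u,tocart(onplane(c,u[0],u[1],.034),o,yaw))
P=tocart(cloud(c),o,yaw); 
for nm,m in(("front",(P[...,0]<-.095)),("back",P[...,0]>.095)):
    m&=(P[...,1]>.0)&(P[...,1]<.14)&(P[...,2]>.095)&(P[...,2]<.18)&(abs(P[...,0])<.2); q=P[m]; k=np.polyfit(q[:,2],q[:,0],1); print(nm,len(q),k,1.57+np.arctan(abs(k[0])),q[:,2].max())
E
```

```text
button [ 0.58122024 -0.10203538  0.073     ] knob [0.54626764 0.01247319 0.079     ] 0.11972425424157214 yaw 0.2962572050298642
origin [0.5447215  0.01737312]
top cursor (np.float64(287.9308176100629), np.float64(265.55860491709547), np.int64(35)) [-0.05877773  0.0606307   0.0365    ]
 knob (np.float64(308.046318074905), np.float64(231.71214040166456), np.int64(116)) [ 0.00049091 -0.00514978  0.075     ] [0.54669802 0.01259247 0.075     ]
scene cursor (np.float64(364.3005105762217), np.float64(261.3209336250912), np.int64(29)) [-0.05841782  0.06005955  0.0365    ]
 knob (np.float64(330.3343493552169), np.float64(249.6609613130129), np.int64(176)) [-0.00896864 -0.01440122  0.06      ] [0.54036008 0.00097771 0.06      ]
ptr (np.float64(311.6911957950066), np.float64(245.43933420937364), np.int64(43)) [-0.02847928 -0.00503426  0.034     ]
front 1828 [-1.25818525  0.01803663] 2.4692369144912494 0.14532427679793986
back 1838 [0.82575416 0.01834324] 2.2602486176960452 0.15932753991094786
```

>>> {"api": "step_arm", "payload": {
  "series": [
    [0.002,0.001,-0.03,0,0,0.3,0],
    [0,0,-0.028,0,0,0,0],
    [0,0,-0.003,0,0,0,0],
    [0,0,-0.002,0,0,0,0],
    [0,0,-0.002,0,0,0,0],
    [0,0,-0.002,0,0,0,0],
    [0,0,-0.001,0,0,0,0],
    [0,0,0,0,0,0,0]
  ]
}}

```text
t: 5.4
eef_pos: [0.5837, -0.0965, 0.0679]
eef_rot: [3.142, -0.002, 0.301]
force: [-0.1, 2.6, 3.2]
opening: -0.001
grip_force: 1.6
```

>>> {"api": "step_arm", "payload": {
  "series": [
    [0,-0.002,-0.001,0,0,0,0],
    [0,0,-0.001,0,0,0,0],
    [0,0,0,0,0,0,0]
  ]
}}

```text
t: 5.7
eef_pos: [0.5837, -0.0982, 0.0669]
eef_rot: [-3.141, -0.003, 0.302]
force: [-1.1, 4.7, 12.0]
opening: 0.005
grip_force: 6.0
```

>>> {"api": "step_arm", "payload": {
  "series": [
    [0,0,-0.001,0,0,0,0],
    [0,0,-0.001,0,0,0,0],
    [0,0,0,0,0,0,0]
  ]
}}

```text
t: 6.0
eef_pos: [0.584, -0.0982, 0.0667]
eef_rot: [-3.142, -0.005, 0.302]
force: [-6.2, 5.5, 23.4]
opening: 0.002
grip_force: 11.3
```

>>> {"api": "step_arm", "payload": {
  "series": [
    [0,0,0.03,0,0,0,0],
    [0,0,0.04,0,0,0,0.45],
    [-0.0125,0.037,0,0,0,0,0.45],
    [-0.0125,0.037,0,0,0,0,0.45],
    [-0.0125,0.037,0,0,0,0,0.45],
    [0,0,0,0,0,0,0.45],
    [0,0,0,0,0,0,0.45]
  ]
}}

```text
t: 6.7
eef_pos: [0.5451, 0.0124, 0.1328]
eef_rot: [3.141, 0.0, 0.303]
force: [-0.7, 0.0, 0.2]
opening: 0.455
grip_force: 0.0
```

>>> {"api": "step_arm", "payload": {
  "series": [
    [0.001,0,-0.03,0,0,-0.3,0.45],
    [0,0,-0.03,0,0,0,0.45],
    [0,0,-0.015,0,0,0,0.45],
    [0,0,-0.01,0,0,0,0.45],
    [0,0,0,0,0,0,0.45]
  ]
}}

```text
t: 7.2
eef_pos: [0.5457, 0.0111, 0.0465]
eef_rot: [-3.141, 0.003, 0.294]
force: [0.1, 1.6, -0.4]
opening: 0.451
grip_force: 0.0
```

>>> {"api": "step_arm", "payload": {
  "series": [
    [0,0,0,0,0,0,0.1],
    [0,0,0,0,0,0,0.1],
    [0,0,0,0,0,0,0.1],
    [0,0,0,0,0,0,0.1],
    [0,0,0,0,0,0,0.1]
  ],
  "force": 50
}}

```text
t: 7.7
eef_pos: [0.5466, 0.0126, 0.0486]
eef_rot: [-3.141, -0.001, 0.296]
force: [-3.4, 4.5, 2.3]
opening: 0.273
grip_force: 50.8
```

>>> {"api": "step_arm", "payload": {
  "series": [
    [-0.003,0.01,0,0,0,0,0.1],
    [-0.003,0.01,0,0,0,0,0.1],
    [-0.003,0.01,0,0,0,0,0.1],
    [-0.003,0.01,0,0,0,0,0.1],
    [-0.003,0.01,0,0,0,0,0.1],
    [-0.003,0.01,0,0,0,0,0.1],
    [0,0,0,0,0,0,0.1],
    [0,0,0,0,0,0,0.1]
  ]
}}

```text
t: 8.5
eef_pos: [0.5283, 0.0724, 0.0486]
eef_rot: [3.14, -0.0, 0.296]
force: [-1.9, -5.3, 6.4]
opening: 0.272
grip_force: 51.2
```

```bash
python3 - <<'E'
from h import *
ims=[]
for n,(u0,v0) in(("top",(255,210)),("scene",(300,220))):
    c=cam(n); np.savez(n+"2.npz",**c)
    ims.append(cv2.resize(c["image"][v0:v0+80,u0:u0+110],None,fx=6,fy=6,interpolation=cv2.INTER_CUBIC)[:290*2,:,::-1])
cv2.imwrite("pics/t2.png",np.hstack([cv2.resize(i,(400,291)) for i in ims]))
E
```

```text
(no output)
```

View pics/t2.png

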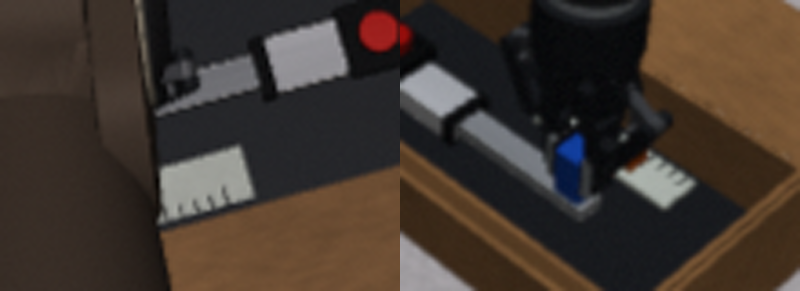

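Only part of the pointer area is visible: the gripper hides the pointer, but the bar has come out with the knob. I'll check the cursor reading against the strip ends (carton y -22 and 102 mm).

```bash
python3 - <<'E'
from h import *
o=np.array([.54472,.01737]); yaw=.2965
def rect(c,z):
    ys=np.arange(-.04,.12,.0005); xs=np.arange(-.085,-.035,.0005)
    pts=np.array([[pix(c,toworld([x,y,z],o,yaw)) for y in ys] for x in xs],np.float32)
    return cv2.remap(c["image"],pts[...,0],pts[...,1],cv2.INTER_CUBIC).astype(float),xs,ys
for n in("top1","scene1","scene2"):
    c=dict(np.load(n+".npz"))
    im,xs,ys=rect(c,.024); p=im[(xs>-.056)&(xs<-.047)].mean((0,2))
    lo,hi=np.percentile(p,10),np.percentile(p,80); w=ys[p>(lo+hi)/2]
    im,_,_=rect(c,.0365); q=im[(xs>-.068)&(xs<-.050)]; s=np.clip(q[...,0]-q[...,2]-40,0,None).sum(0)
    print(n,"strip",w.min(),w.max(),"cursor",(s*ys).sum()/s.sum(), ys[s>s.max()/2][[0,-1]])
E
```

```text
top1 strip -0.022499999999999985 0.10250000000000012 cursor 0.0604905409494085 [0.0565 0.0645]
scene1 strip -0.023499999999999986 0.10200000000000012 cursor 0.05993612916208003 [0.055 0.064]
scene2 strip 0.06150000000000009 0.10250000000000012 cursor 0.06701190926276 [0.0655 0.0685]
```

>>> {"api": "step_arm", "payload": {
  "series": [
    [-0.0009,0.0029,0,0,0,0,0.1],
    [0,0,0,0,0,0,0.1],
    [0,0,0,0,0,0,0.1],
    [0,0,0,0,0,0,0.1]
  ]
}}

```text
t: 9.0
eef_pos: [0.5275, 0.0749, 0.0486]
eef_rot: [3.14, -0.0, 0.296]
force: [-2.2, -5.1, 5.1]
opening: 0.273
grip_force: 51.2
```

```bash
python3 - <<'E'
from h import *
o=np.array([.54472,.01737]); yaw=.2965
c=cam("scene"); np.savez("scene3.npz",**c); r=robot.observe()
print(r["eef_pos"],tocart(r["eef_pos"],o,yaw),r["force"],r["grip_force"])
# predicted pixels: knob foot edge/bar end if ext=.0655
for nm,X in dict(bar_end_px=[.011,.0755,.038],bar_end_mx=[-.011,.0755,.038],knobtop=[.012,.0725,.080],ptr=[-.047,.0605,.034]).items(): print(nm,pix(c,toworld(X,o,yaw)))
im=c["image"][225:295,315:405].copy(); 
im=cv2.resize(im,None,fx=8,fy=8,interpolation=cv2.INTER_CUBIC)[...,::-1].copy()
for X in([.011,.0755,.038],[-.011,.0755,.038],[.012,.0725,.080]):
    u,v=pix(c,toworld(X,o,yaw)); cv2.circle(im,(int((u-315+.5)*8),int((v-225+.5)*8)),4,(0,255,0),1)
cv2.imwrite("pics/s3.png",im)
E
```

```text
[0.52754378 0.07488595 0.04858667] [0.00037797 0.0600247  0.04858667] [-1.87138258 -5.41191915  5.0888632 ] 51.23252034187317
bar_end_px (np.float64(350.7155941641653), np.float64(278.13284794318554))
bar_end_mx (np.float64(356.62163363618646), np.float64(273.5604810547359))
knobtop (np.float64(350.55875483854214), np.float64(265.8779749641009))
ptr (np.float64(361.4362366543403), np.float64(264.33194645166594))
```

View pics/s3.png

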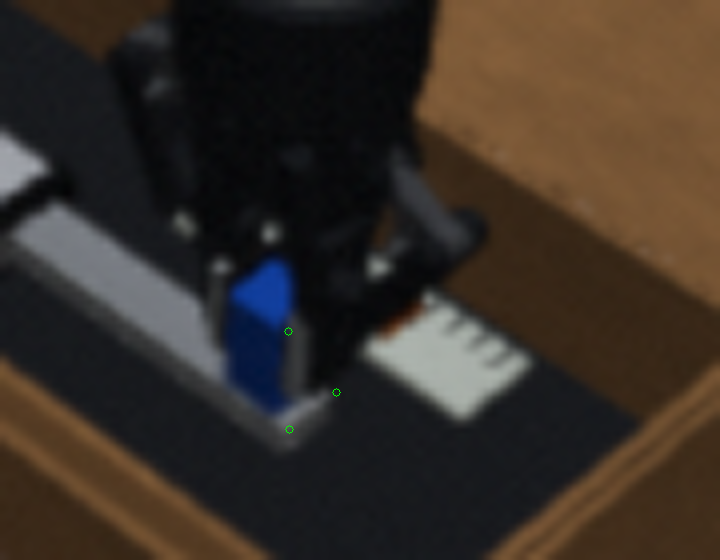

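```bash
python3 - <<'E'
from h import *
W=[fc(dict(np.load(n+".npz")),"orange")[254:272,354:374]for n in("scene1","scene3")]
for w in W: print((w>0).astype(int).tolist().__len__()); print("\n".join("".join("#" if x>20 else "." for x in r) for r in w))
E
```

```text
18
....................
....................
....................
....................
....................
..........####......
.........#####......
........######......
.......######.......
........#####.......
........###.........
....................
....................
....................
....................
....................
....................
....................
18
....................
....................
....................
....................
....................
....................
....................
....................
....................
....................
....................
....................
....................
....................
....................
....................
....................
....................
```

```bash
python3 - <<'E'
from h import *
for n in("scene1","scene2","scene3"):
    im=dict(np.load(n+".npz"))["image"].astype(int)[256:270,358:374]; d=im[...,0]-im[...,2]
    print(n); print("\n".join(" ".join("%4d"%x for x in r) for r in d))
E
```

```text
scene1
   0   -1   -3   -2    2   14   25   32   33   34   33   35   34   33   34   33
  -2   -1   -1   -2   -2   -1   12   30   33   34   34   35   33   34   33   35
   0   -1   -2    0   -2    1   26   63   60   42   34   34   34   33   33   33
  -1    0    0    0    3   26   82  134  133   88   44   33   32   34   34   32
  -1    0    0    9   40   87  133  160  163  142   63   21   25   30   32   32
  -1    0    6   45  121  151  162  165  153  100   26    5    8   20   29   31
  -1    1   23   90  152  165  161  150  102   52   10   -1   -2    1   13   25
  -1    1   23   60  130  151  133   99   71   45    9   -1   -2   -2   -1    7
   0    1   24   53   78   93   81   64   45   26    6   -1    0    0   -1   -2
  -2    2   22   45   60   70   61   33   16    3    0   -1    0    0   -2   -2
   0    1   11   24   39   50   42   11    1    0   -1   -1    0    0   -1    0
  -1    1    0    4   15   23    9    1   -1    0   -1    0   -1   -1   -1    0
  -1    1    1    0    1    1    0   -2   -1    0   -1    0   -1    0    0   -1
  -5   -2    1    0    1   -1    0   -1    0    0   -
[... 1580 characters left out ...]
   -2   -2   -2   -3   -3    2   -1   -2    6   21   29   32
  -3   -2   -4   -1   -3   -2   -1    1   10   13    2   -2   -2    3   13   26
  -3   -3   -4   -2   -3   -2    1   11   32   36    8   -1   -2   -3   -1    7
  -3   -3   -3   -5    0    6   22   33   36   26    7    0   -1   -1   -3   -2
  -1   -4   -3   -1    7   29   50   32   15    3    0   -1   -1   -1   -2   -2
  -2   -3   -2    1   22   43   42   11    1    0   -2   -1   -1   -1    0   -1
  -3   -2   -2    1   17   21    8    1   -1    0   -1    0   -1   -1   -1   -1
  -2   -1    0    0    2    0   -1   -2    0    0   -1   -1   -1   -1    0   -1
  -3   -3    1    2    1    0   -1   -1   -2   -1   -1    0    0    0    0   -1
```

The cursor's lower and right edges match to the pixel, so it hasn't moved. The pointer is at about 65.2 mm extension against a target of 65.5 mm.

```bash
python3 -c "
from workcell import robot
print(robot.job_done())"
```

```text
the job is handed in; nothing more can be done
None
```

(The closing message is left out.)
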